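Flip the sample flag of the culture dish to green

TASK

The two-bay sample stand has a hinged flag in front of each bay; both lie over to the right and show orange. With the fingertips, push the flag in front of the bay that holds the culture dish up and right over its hinge, until it lies fully down on the left side and shows green. Leave the other flag as it is, do not shift or lift the stand or move the dish and beaker on it, and leave the other things on the bench alone.

Things in the scene. Friction and masses are not known exactly. Their poses are not given: they have to be found in the camera images.
- stand: grey two-bay sample stand, loose, about 2 kg. Origin on its underside, midway between the two flag hinges; x points from the flags to the bays (roughly away from the robot), y to the left bay, z up. Base plate 10 mm thick, from x = -32 to +140 mm and y = -155 to +155 mm. Nothing but the base lies under the flags, on either side of their hinges.
- flag_left (a joint): hinge angle (rad) of the left (+y) flag: 0 = level, pointing to the stand's right (-y), orange face up; pi/2 = upright; 3.14 = level, pointing left (+y), green face up; hard stops at both ends. Starts at 0 to 0.25. Friction hinge: it stays where it is left; about 1 N at its free edge turns it
- flag_right (a joint): hinge angle (rad) of the right (-y) flag: 0 = level, pointing to the stand's right (-y), orange face up; pi/2 = upright; 3.14 = level, pointing left (+y), green face up; hard stops at both ends. Starts at 0 to 0.25. Friction hinge: it stays where it is left; about 1 N at its free edge turns it
- hinge_left (a point): middle of the left flag's hinge axis (along the stand's x), 75 mm above the bench, 105 mm left of the stand's middle; fixed to the stand, axes as its. Hinge cheeks 5 mm thick, 18 mm along y, 84 mm high stand 29 mm before and behind it
- hinge_right (a point): the same for the right flag, 105 mm right of the stand's middle
- edge_left (a point): centre of the left flag's free lip, a round 8 mm bar 64 mm from the hinge axis; turns with the flag. The flag is a plate 50 mm wide (along the stand's x), 5 mm thick, 35 g, reaching from the axis to this lip (68 mm over all)
- edge_right (a point): the same for the right flag
- bay_left (a point): on the base plate's top, centre of the left bay's white ring mark, 90 mm behind the left hinge (stand +x)
- bay_right (a point): the same for the right bay, 90 mm behind the right hinge
- dish: round clear culture dish with a beige filling, 90 mm diameter, 16 mm high, standing in one of the two bays; origin at the centre of its underside
- beaker: opaque greyish-white plastic beaker, 70 x 78 mm, 88 mm high, standing in the other bay; origin at the centre of its underside
- bottle: bystander: clear bottle with red cap, 88 mm diameter, 182 mm high; origin at the centre of its underside
- timer: bystander: white bench timer, 70 x 62 x 21 mm; origin at the centre of its underside
- marker: bystander: white marker pen with blue cap, 135 mm long, 15 mm high; origin near its middle, underside
- tape: bystander: roll of green tape lying flat, 85 mm diameter, 19 mm high; origin at the centre of its underside
Not all that is in view belongs to the job. Leave any black or purple look-alike of the dish alone.

How it is judged:
By the outcome, as a careful person would: the job done as asked, in the order asked, and still so for the second after the job is handed in, with the robot touching nothing.
It also fails if it takes over 48 s, if anything falls off the work surface, if the arm or the gripper's body presses on something with over 40 N, if the wrist force passes 120 N, or if a joint passes its speed limit or range.

ROBOT

A 7-joint arm with a two-finger parallel gripper is mounted at the origin on a cart in front of the work surface, level with it; the furniture and walls round the work are solid. World frame = base frame: x ahead of the robot, y to its left, z up, the work surface at z = 0. Lengths are in m, angles in rad, forces in N, time in s.
With the tool pointing down it reaches from about 0.425 to 0.875 m from the base axis. Payload 4.7 kg.
Tool frame: the origin (TCP) lies at the very end of the fingers, on their centre line; the grasp point (between the pads) lies 19 mm behind it; z points along the fingers, y is the line along which they close (so a half turn about z gives the same grasp; the last joint's range is limited). The gripper opens to 85 mm and grips with 20 to 120 N. Pads are 22 mm wide; open, the fingers measure 114 mm over their backs; the gripper's body (76 mm by 85 mm) begins 54 mm behind the grasp point. The pads swing forward as they close: fully open they stand 13 mm farther back than shut.
Start: joints at [-1.128, 0.321, -0.07, 1.45, 0.023, 1.371, -0.057], TCP at [0.27, 0.591, 0.231] pointing down, gripper open.
Joint ranges: [-2.86, 2.86], [-0.3, 2.09], [-1.38, 1.24], [0.06, 2.45], [-1.56, 4.7], [0.09, 2.05], [-2.69, 2.69]. Speed limits (rad/s): [2.57, 2.57, 3.14, 3.14, 3.14, 3.14, 3.14].

INTERFACE

Orientations are given as a rotation vector (axis times angle).
In Python, from station import sensors, imaging, order, boxes_of gives the robot as it stands.
- The arm moves only by the shell command python3 -m crank 'ROWS'. ROWS is JSON, a list of rows, each a list of 7 numbers: the turn, a rotation vector about the tool's x, y, z in rad, then the shift along the tool's x, y, z in mm, then the opening, from 0 (shut) to 1 (fully open). A call has 1 to 20 rows; each row is the pose to reach, as a shift and turn from the pose commanded when the call began, along the tool's axes at that moment; what a row does not reach only later rows make up. A row lasts 1/12 s, in which the tool goes at most 41.7 mm and 7.16 degrees, less where a joint would pass 70% of its speed; a pose out of reach is approached as far as the arm can. A call with a gripper value outside its range is refused whole. The fingers move at their own pace and stop on an object; the grip force is fixed at half the most. Time passes only in rows, so rows that repeat a pose let the fingers close. It gives the time, the measured TCP pose, the force, the opening and the grip force at its end, in the units of the state.
- sensors.sense(): the state, without advancing time (a new reading comes with each control period).
- imaging.read_camera(name): name is "scene" or "side" or "wrist"; returns a dict with "color" (400x640x3 uint8, red, green, blue), "range_z" (400x640 float32, m along the optical axis (not along the pixel's ray), 0 where there is no reading), "mtx" (3x3 intrinsics, pixels), "R" (3x3) and "t" (3): a world point X has camera coordinates R X + t; the wrist camera has in their place "T_tool_cam" (4x4, takes a point from camera to tool coordinates, whose origin is the TCP and whose axes are the flange's). Camera axes: x right, y down, z forward; pixel columns grow to the right and rows downward; lengths in m; the calibration is good to about 2 mm. A picture is of the moment at which its call begins: read the wrist's pose just before it.
- order.close_job(): hands the job in; it is judged then, once.
Trained networks look in the newest picture that a camera, given by its name, has taken for a name from the list of things; names that differ only in an ending like _2 or _b are one class to them, and where a whole thing is asked for, a point or a joint stands for the part that bears it (a point fixed in the world has none). Each returns a list of dicts, best first, with "p" (0 to 1); they miss things now and then, are a little off and sometimes report something else, mostly with a low value. They report only what shows in the picture. A call takes as long as a camera call. They do not tell look-alikes from the thing itself.
- boxes_of(camera, thing): "at" ([x, y, z] in m, in world coordinates, good to about 4 mm: the middle of the surface that is visible of it).
The state is a dict: "time": time; "joints": joint angles; "qvel": joint speeds; "joint_efforts": joint torques, N m; "position": TCP position; "ee_rot": TCP orientation; "wrist_force": force on the tool from outside, world axes, zero at the start; "wrist_torque": the same for the moment, N m; "finger_gap": opening from 0.0 (shut) to 1.0 (fully open); "finger_force": force on a finger pad.
Only numpy, scipy, OpenCV 4.12 (cv2) and the standard library are available. Lean on these libraries where they do the work, as an engineer would, in place of code of your own. Each camera call takes 0.05 s, during which the arm holds its last target. There are 200 camera calls.

## Working session

There is one attempt and no reset: what is moved stays moved. The work goes in short steps, Python scripts to look and compute and a shell command to move; the robot and the scene stay as the last step left them, time stands still between calls to the robot, and variables do not carry over. Pictures are saved under pics/ and viewed, at most 10 in all, crops included, and the job is handed in when it is done.

```bash
mkdir -p pics
python3 - <<'E'
from station import sensors, imaging, boxes_of
import cv2,numpy as np
s=sensors.sense();print(s['time'],s['position'],s['ee_rot'],s['finger_gap'])
for c in("scene","side"):
    im=imaging.read_camera(c);cv2.imwrite(f'pics/{c}0.png',im['color'][:,:,::-1]);np.savez(f'{c}0.npz',**im)
    for n in("stand","flag_left","flag_right","edge_left","edge_right","hinge_left","hinge_right","bay_left","dish","beaker","bottle","timer","marker","tape"):
        print(c,n,[(np.round(b['at'],3).tolist(),round(b['p'],2)) for b in boxes_of(c,n)[:3]])
E
```

```text
0.0 [0.27009205 0.59062    0.23020744] [-6.68375830e-01 -3.06934263e+00  3.04559321e-03] 0.9996439792651458
scene stand [([0.493, 0.104, 0.007], 0.78)]
scene flag_left [([0.492, 0.138, 0.081], 0.65)]
scene flag_right []
scene edge_left [([0.488, 0.138, 0.078], 0.77)]
scene edge_right []
scene hinge_left [([0.488, 0.139, 0.081], 0.6), ([0.497, 0.113, 0.005], 0.56)]
scene hinge_right [([0.493, 0.11, 0.007], 0.63)]
scene bay_left [([0.49, 0.109, 0.008], 0.68)]
scene dish []
scene beaker []
scene bottle [([0.495, 0.498, 0.062], 0.8), ([0.493, 0.108, 0.006], 0.61), ([0.492, 0.14, 0.078], 0.17)]
scene timer []
scene marker []
scene tape [([0.5, 0.642, 0.02], 0.94), ([0.493, 0.109, 0.008], 0.25)]
side stand [([0.518, 0.057, 0.011], 0.74)]
side flag_left [([0.496, 0.125, 0.083], 0.46)]
side flag_right [([0.495, -0.076, 0.084], 0.71), ([0.52, 0.056, 0.012], 0.59)]
side edge_left [([0.496, 0.123, 0.085], 0.72)]
side edge_right [([0.495, -0.083, 0.086], 0.68)]
side hinge_left []
side hinge_right [([0.522, 0.058, 0.015], 0.72), ([0.494, 0.123, 0.084], 0.15)]
side bay_left [([0.526, 0.052, 0.006], 0.75), ([0.498, 0.125, 0.082], 0.23)]
side dish [([0.543, -0.192, 0.016], 0.96), ([0.582, -0.057, 0.026], 0.73), ([0.582, 0.145, 0.064], 0.57)]
side beaker [([0.582, 0.143, 0.063], 0.85)]
side bottle [([0.504, 0.464, 0.065], 0.66)]
side timer [([0.581, -0.374, 0.022], 0.67)]
side marker [([0.521, 0.383, 0.012], 0.42)]
side tape [([0.513, 0.653, 0.02], 0.46)]
```

View pics/scene0.png

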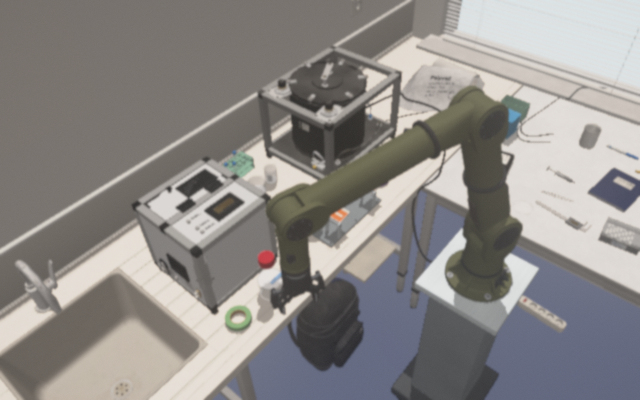

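View pics/side0.png

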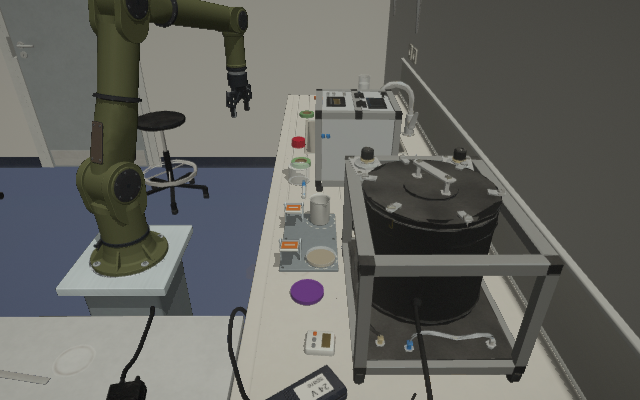

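The scene view shows mostly arm, with an orange flag at about (338,214). In the side view the stand is at (310,240) with flags at (292,208) and (290,245). The dish candidates are the beige one at (320,257) on the near (right) bay and the purple one at (307,292) off the stand. The beige one fits: it has beige filling and stands in a bay. I'll confirm it in one crop.

Run:
```python
import numpy as np,cv2
d=np.load('side0.npz');c=d['color'];z=d['range_z'];K=d['mtx'];R=d['R'];t=d['t']
v,u=np.mgrid[:400,:640];P=np.stack([(u-K[0,2])/K[0,0]*z,(v-K[1,2])/K[1,1]*z,z],-1);W=(P-t)@R
np.save('W.npy',W)
cv2.imwrite('pics/crop1.png',cv2.resize(c[180:310,260:380,::-1],None,fx=4.5,fy=4.5,interpolation=cv2.INTER_CUBIC))
hsv=cv2.cvtColor(c,cv2.COLOR_RGB2HSV)
m=(hsv[...,0]<18)&(hsv[...,1]>130)&(z>0)
for n,(a,b) in {'R':(225,262),'L':(190,222)}.items():
    mm=m.copy();mm[:a]=0;mm[b:]=0;mm[:,:270]=0;mm[:,310:]=0
    w=W[mm];print(n,len(w),w.mean(0).round(3),np.percentile(w,[3,97],axis=0).round(3).tolist())
    A=np.c_[w[:,:2],np.ones(len(w))];print('plane',np.linalg.lstsq(A,w[:,2],rcond=None)[0].round(3))
# beige dish
for n,(a,b,cc,dd) in {'dish':(250,264,308,332),'beaker':(197,222,310,330)}.items():
    w=W[a:b,cc:dd].reshape(-1,3);print(n,np.median(w,0).round(3))
# base plate points
w=W[195:280,270:345].reshape(-1,3);w=w[(abs(w[:,2]-.010)<.004)]
r=cv2.minAreaRect((w[:,:2]*1000).astype(np.float32));print('base',r)
# tall things near
a=W.reshape(-1,3);a=a[(a[:,2]>.1)&(a[:,0]>.4)&(a[:,1]<.1)&(a[:,1]>-.6)&(a[:,0]<1)]
print('frame',np.percentile(a,[1,5,95,99],axis=0).round(3))
```

```text
R 73 [ 0.494 -0.077  0.085] [[0.473, -0.096, 0.08], [0.516, -0.058, 0.09]]
plane [ 0.    -0.24   0.066]
L 58 [0.496 0.133 0.083] [[0.475, 0.113, 0.079], [0.516, 0.153, 0.088]]
plane [ 0.007 -0.175  0.103]
dish [ 0.58  -0.056  0.025]
beaker [0.583 0.142 0.067]
base ((532.0977783203125, 104.46922302246094), (223.2898406982422, 493.08636474609375), 5.142836570739746)
frame [[ 0.649 -0.489  0.105]
 [ 0.657 -0.472  0.119]
 [ 0.986 -0.078  0.349]
 [ 0.997 -0.024  0.385]]
```

View pics/crop1.png

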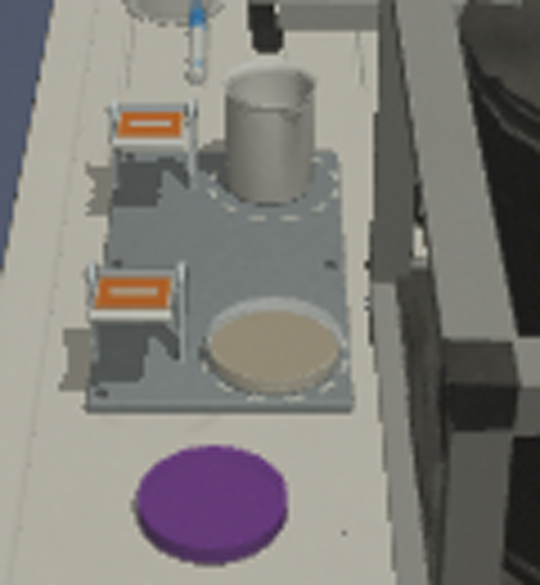

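The crop confirms it: the beige dish stands on the near (right) bay ring and the beaker on the left one. The purple disc is a decoy off the stand. So flag_right is the target, with its hinge at about (0.494,-0.045,0.075) and its lip near (0.494,-0.107,0.09).

Next I'll write a helper that converts world poses into row values.

```bash
cat > h.py <<'E'
import numpy as np
from scipy.spatial.transform import Rotation as Rt
from station import sensors
def Rtilt(deg):
    s,c=np.sin(np.radians(deg)),np.cos(np.radians(deg))
    return Rt.from_matrix(np.array([[0,c,s],[1,0,0],[0,s,-c]]).T)
def show(*wps):
    "wps: (x,y,z in mm world, tilt deg)"
    s=sensors.sense();R0=Rt.from_rotvec(s['ee_rot']);p0=s['position']
    print(s['time'],p0.round(4) if hasattr(p0,'round') else p0)
    for x,y,z,t in wps:
        print((x,y,z,t),(R0.inv()*Rtilt(t)).as_rotvec().round(3),(R0.inv().apply(np.array([x,y,z])-1000*np.array(p0))).round(1))
E
python3 -c "
from h import *
show((450,250,280,0),(480,-190,260,0))"
```

```text
1.5 [0.2703 0.5912 0.2313]
(450, 250, 280, 0) [ 0.    -0.     1.142] [-305.3 -235.6  -48.7]
(480, -190, 260, 0) [ 0.    -0.     1.142] [-515.5 -623.2  -28.7]
```

```bash
python3 -m crank '[[0,0,0.3,-100,-78,-20,0],[0,0,0.3,-100,-78,-20,0],[0,0,0.3,-100,-78,-20,0],[0,0,0.7,-200,-156,-40,0],[0,0,0.7,-200,-156,-40,0],[0,0,0.7,-200,-156,-40,0],[0,0,1.142,-305,-236,-49,0],[0,0,1.142,-305,-236,-49,0],[0,0,1.142,-305,-236,-49,0],[0,0,1.142,-305,-236,-49,0],[0,0,1.142,-360,-340,-40,0],[0,0,1.142,-360,-340,-40,0],[0,0,1.142,-360,-340,-40,0],[0,0,1.142,-515,-623,-29,0],[0,0,1.142,-515,-623,-29,0],[0,0,1.142,-515,-623,-29,0],[0,0,1.142,-515,-623,-29,0],[0,0,1.142,-515,-623,-29,0],[0,0,1.142,-515,-623,-29,0],[0,0,1.142,-515,-623,-29,0]]'
python3 -c "
from h import *
show((494,-190,230,25),(494,-190,150,50))"
```

```text
time: 3.17
position: [0.4771, -0.1605, 0.2618]
ee_rot: [2.221, 2.221, 0.003]
wrist_force: [1.0, 0.6, 0.6]
finger_gap: 0.002
finger_force: 0.0
3.1667 [ 0.4771 -0.1605  0.2618]
(494, -190, 230, 25) [0.002 0.436 0.001] [-29.5  16.8  31.8]
(494, -190, 150, 50) [0.001 0.872 0.001] [-29.6  16.7 111.8]
```

```bash
python3 -m crank '[[0,0.2,0,-15,10,0,0],[0,0.2,0,-15,10,0,0],[0,0.44,0,-30,17,32,0],[0,0.44,0,-30,17,32,0],[0,0.65,0,-30,17,60,0],[0,0.65,0,-30,17,60,0],[0,0.872,0,-30,17,90,0],[0,0.872,0,-30,17,112,0],[0,0.872,0,-30,17,112,0],[0,0.872,0,-30,17,112,0]]'
python3 - <<'E'
from h import *
from station import imaging,boxes_of
import cv2
s=sensors.sense();im=imaging.read_camera('wrist');cv2.imwrite('pics/w1.png',im['color'][:,:,::-1])
print(s['joints'])
for n in('edge_right','flag_right','dish'):print(n,boxes_of('wrist',n)[:2])
T=im['T_tool_cam'];K=im['mtx'];z=im['range_z'];c=im['color']
v,u=np.mgrid[:400,:640];P=np.stack([(u-K[0,2])/K[0,0]*z,(v-K[1,2])/K[1,1]*z,z],-1)
W=Rt.from_rotvec(s['ee_rot']).apply((P@T[:3,:3].T+T[:3,3]).reshape(-1,3)).reshape(P.shape)+s['position']
np.save('Ww.npy',W);np.save('cw.npy',c)
h=cv2.cvtColor(c,cv2.COLOR_RGB2HSV);m=(h[...,0]<18)&(h[...,1]>130)&(z>0)
w=W[m];w=w[w[:,1]<.03];print('orange',len(w),w.mean(0).round(3),np.percentile(w,[3,97],axis=0).round(3))
# high points of flag/cheeks
q=W.reshape(-1,3);q=q[(q[:,2]>.055)&(q[:,2]<.11)&(abs(q[:,0]-.494)<.05)&(q[:,1]>-.13)&(q[:,1]<.02)]
print(len(q),np.percentile(q,[1,50,99],axis=0).round(3))
show((494,-150,40,50),(494,-100,40,50))
E
```

```text
time: 4.0
position: [0.4931, -0.1888, 0.1463]
ee_rot: [-1.705, -1.696, -0.788]
wrist_force: [0.0, -0.0, 0.4]
finger_gap: -0.004
finger_force: 0.0
[ 0.18769232  0.65421675  0.72636371  1.60524606 -0.88612218  1.84757623
  1.09237545]
edge_right [{'at': [0.4914, -0.0765, 0.088], 'p': 0.81}]
flag_right [{'at': [0.4914, -0.0832, 0.087], 'p': 0.89}]
dish [{'at': [0.7101, 0.1452, 0.0171], 'p': 0.96}, {'at': [0.5593, -0.1572, 0.0138], 'p': 0.65}]
orange 1808 [ 0.549 -0.109  0.091] [[ 0.473 -0.233  0.079]
 [ 0.708 -0.056  0.134]]
3195 [[ 0.463 -0.109  0.063]
 [ 0.493 -0.077  0.085]
 [ 0.524 -0.04   0.093]]
4.2 [ 0.496  -0.1881  0.1534]
(494, -150, 40, 50) [0.003 0.004 0.007] [-62.   -2.7 102.3]
(494, -100, 40, 50) [0.003 0.004 0.007] [-29.7  -2.6 140.5]
```

View pics/w1.png

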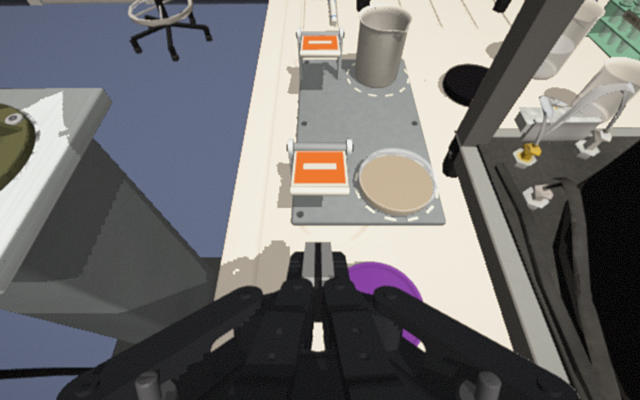

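The wrist view shows the right flag at (320,172), centred ahead of the closed fingertips at (318,262). The dish is behind it at (397,182). The wrist measurement agrees with the side camera, so I'll insert the tip under the lip.

```bash
python3 -c "
from h import *
show((493,-150,90,50),(493,-96,45,50),(493,-96,62,50),(493,-92,78,50),(493,-88,94,50))"
```

```text
4.2 [ 0.496  -0.1881  0.1534]
(493, -150, 90, 50) [0.003 0.004 0.007] [-23.8  -3.4  70. ]
(493, -96, 45, 50) [0.003 0.004 0.007] [-23.3  -3.6 140.3]
(493, -96, 62, 50) [0.003 0.004 0.007] [-10.3  -3.4 129.3]
(493, -92, 78, 50) [0.003 0.004 0.007] [  4.5  -3.3 122.1]
(493, -88, 94, 50) [0.003 0.004 0.007] [ 19.3  -3.2 114.8]
```

```bash
python3 -m crank '[[0,0,0,-24,-3,35,0],[0,0,0,-24,-3,70,0],[0,0,0,-24,-3,90,0],[0,0,0,-24,-3,110,0],[0,0,0,-24,-3,125,0],[0,0,0,-23,-3,140,0],[0,0,0,-23,-3,140,0],[0,0,0,-23,-3,140,0],[0,0,0,-17,-3,135,0],[0,0,0,-10,-3,129,0],[0,0,0,-10,-3,129,0],[0,0,0,-10,-3,129,0]]'
python3 - <<'E'
from h import *
from station import imaging
import cv2
im=imaging.read_camera('side');cv2.imwrite('pics/s2.png',cv2.resize(im['color'][180:310,240:380,::-1],None,fx=4,fy=4,interpolation=cv2.INTER_CUBIC))
show((493,-96,45,50),(493,-96,62,50),(493,-92,78,50),(493,-88,94,50),(493,-80,100,50),(493,-73,106,50),(493,-56,113,42))
E
```

```text
time: 5.2
position: [0.4921, -0.0975, 0.0599]
ee_rot: [-1.704, -1.704, -0.795]
wrist_force: [-0.6, -0.4, -0.9]
finger_gap: -0.004
finger_force: 0.0
5.25 [ 0.4918 -0.0971  0.0594]
(493, -96, 45, 50) [0.002 0.002 0.001] [-10.3   1.2  10.1]
(493, -96, 62, 50) [0.002 0.002 0.001] [ 2.7  1.2 -0.9]
(493, -92, 78, 50) [0.002 0.002 0.001] [17.5  1.3 -8.1]
(493, -88, 94, 50) [0.002 0.002 0.001] [ 32.3   1.3 -15.4]
(493, -80, 100, 50) [0.002 0.002 0.001] [ 42.1   1.3 -13.1]
(493, -73, 106, 50) [0.002 0.002 0.001] [ 51.2   1.3 -11.6]
(493, -56, 113, 42) [ 0.002 -0.138  0.   ] [67.5  1.3 -3.1]
```

View pics/s2.png

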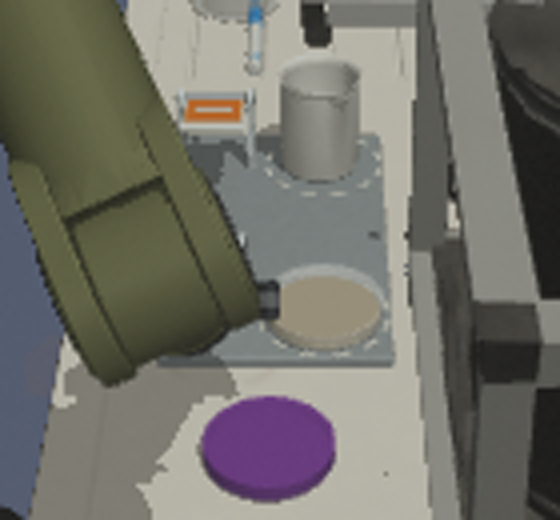

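The arm hides the right flag, but the stand, dish and other flag have not moved and the force is about 1 N. I'll push up.

```bash
python3 -m crank '[[0,0,0,10,1,-4,0],[0,0,0,18,1,-8,0],[0,0,0,25,1,-12,0],[0,0,0,32,1,-15,0],[0,0,0,42,1,-13,0],[0,0,0,51,1,-11,0],[0,0,0,51,1,-11,0]]'
python3 - <<'E'
from h import *
from station import imaging
import cv2
im=imaging.read_camera('wrist');cv2.imwrite('pics/w2.png',im['color'][:,:,::-1])
show((493,-73,106,50),(493,-56,113,42),(493,-37,111,35),(493,-21,100,35),(493,-6,98,35),(493,7,95,35),(493,9,82,35))
E
```

```text
time: 5.83
position: [0.4929, -0.0698, 0.1066]
ee_rot: [-1.699, -1.705, -0.796]
wrist_force: [0.6, -0.2, -0.7]
finger_gap: 0.005
finger_force: 0.0
5.8833 [ 0.4926 -0.0703  0.1059]
(493, -73, 106, 50) [-0.    -0.     0.003] [-1.6  0.3 -2.1]
(493, -56, 113, 42) [-0.    -0.14   0.003] [14.7  0.4  6.4]
(493, -37, 111, 35) [-0.    -0.262  0.003] [25.4  0.4 22.2]
(493, -21, 100, 35) [-0.    -0.262  0.003] [27.2  0.4 41.6]
(493, -6, 98, 35) [-0.    -0.262  0.003] [35.3  0.5 54.3]
(493, 7, 95, 35) [-0.    -0.262  0.003] [41.4  0.5 66.2]
(493, 9, 82, 35) [-0.    -0.262  0.003] [32.7  0.5 76.1]
```

View pics/w2.png

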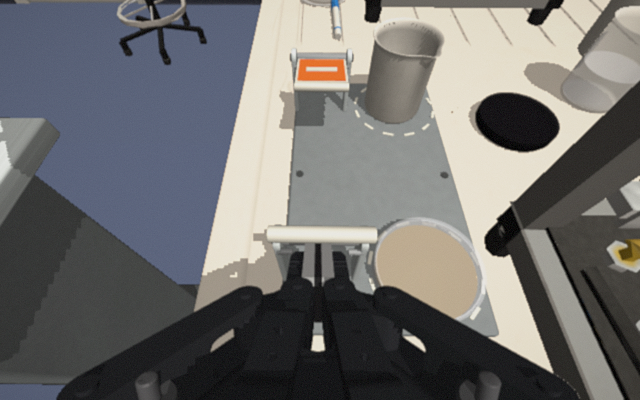

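The flag is being lifted: its lip at (320,235) stands in front of the fingertips, and the stand is still in place. I'll push it over the top.

```bash
python3 -m crank '[[0,-0.07,0,8,0,3,0],[0,-0.14,0,15,0,6,0],[0,-0.2,0,20,0,14,0],[0,-0.262,0,25,0,22,0],[0,-0.262,0,26,0,32,0],[0,-0.262,0,27,0,42,0],[0,-0.262,0,35,0,54,0],[0,-0.262,0,41,0,66,0],[0,-0.262,0,37,0,71,0],[0,-0.262,0,37,0,71,0]]'
python3 - <<'E'
from h import *
from station import imaging
import cv2
im=imaging.read_camera('wrist');cv2.imwrite('pics/w3.png',im['color'][:,:,::-1])
show((493,9,84,35),(493,9,80,35),(493,9,77,35),(493,-10,130,35),(480,-60,260,10))
E
```

```text
time: 6.72
position: [0.4912, 0.0077, 0.0858]
ee_rot: [-1.871, -1.872, -0.587]
wrist_force: [-0.7, 0.3, 0.5]
finger_gap: -0.003
finger_force: 0.0
6.7667 [0.4915 0.0067 0.0863]
(493, 9, 84, 35) [-0.002  0.001 -0.001] [0.6 1.5 3.2]
(493, 9, 80, 35) [-0.002  0.001 -0.001] [-1.7  1.5  6.5]
(493, 9, 77, 35) [-0.002  0.001 -0.001] [-3.4  1.5  8.9]
(493, -10, 130, 35) [-0.002  0.001 -0.001] [ 11.4   1.4 -45.4]
(480, -60, 260, 10) [-0.002 -0.436 -0.001] [  44.9  -12.  -180.5]
```

View pics/w3.png

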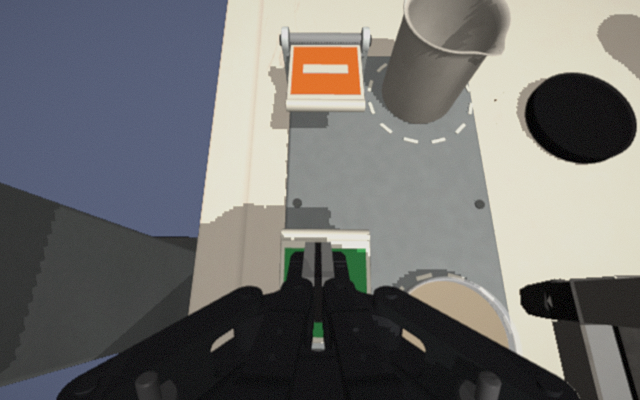

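The green face at (325,275) is up under the tip. I'll press it gently down to the stop, going in small steps.

```bash
python3 -m crank '[[0,0,0,0,1,3,0],[0,0,0,-1,1,5,0],[0,0,0,-2,1,7,0],[0,0,0,-2,1,7,0],[0,0,0,-2,1,7,0]]'
```

```text
time: 7.18
position: [0.4938, 0.0078, 0.0817]
ee_rot: [-1.874, -1.872, -0.592]
wrist_force: [-0.9, -2.2, 7.5]
finger_gap: 0.001
finger_force: 3.7
```

It pushes back with 7.5 N, well over the 1 N that turns the hinge, so it is on the stop. I'll back off along the tool and rise, then check.

```bash
python3 -m crank '[[0,0,0,8,0,-20,0],[0,0,0,12,0,-45,0],[0,-0.1,0,20,0,-80,0],[0,-0.2,0,30,0,-115,0],[0,-0.3,0,38,0,-150,0],[0,-0.4,0,-20,0,-190,0],[0,-0.4,0,-60,0,-210,0],[0,-0.4,0,-100,0,-230,0],[0,-0.4,0,-130,0,-245,0],[0,-0.4,0,-130,0,-245,0],[0,-0.4,0,-130,0,-245,0]]'
python3 - <<'E'
from h import *
from station import imaging,boxes_of
import cv2
s=sensors.sense();im=imaging.read_camera('wrist');c=im['color'];cv2.imwrite('pics/w4.png',c[:,:,::-1])
T=im['T_tool_cam'];K=im['mtx'];z=im['range_z']
v,u=np.mgrid[:400,:640];P=np.stack([(u-K[0,2])/K[0,0]*z,(v-K[1,2])/K[1,1]*z,z],-1)
W=Rt.from_rotvec(s['ee_rot']).apply((P@T[:3,:3].T+T[:3,3]).reshape(-1,3)).reshape(P.shape)+s['position']
h=cv2.cvtColor(c,cv2.COLOR_RGB2HSV)
for n,m in(('green',(abs(h[...,0].astype(int)-65)<20)),('orange',h[...,0]<18)):
    w=W[m&(h[...,1]>130)&(z>0)];w=w[(abs(w[:,0]-.494)<.04)&(w[:,1]>-.12)&(w[:,1]<.2)&(w[:,2]>.05)&(w[:,2]<.12)]
    if len(w)>20:print(n,len(w),w.mean(0).round(3),np.linalg.lstsq(np.c_[w[:,:2],np.ones(len(w))],w[:,2],rcond=None)[0].round(3))
print(s['time'],s['position'],s['wrist_force'])
for cm in('wrist','side'):print([(n,np.round(b['at'],3)) for n in('dish','beaker','flag_left') for b in boxes_of(cm,n)[:2]])
E
```

```text
time: 8.1
position: [0.491, -0.2455, 0.2061]
ee_rot: [-2.124, -2.102, -0.216]
wrist_force: [-0.2, -0.1, 0.7]
finger_gap: 0.004
finger_force: 0.0
8.1 [ 0.49099114 -0.24548665  0.20606515] [-0.20630779 -0.06840065  0.71295815]
[('dish', array([ 0.552, -0.184,  0.014])), ('dish', array([ 0.584, -0.049,  0.028]))]
[('dish', array([ 0.546, -0.192,  0.017])), ('dish', array([ 0.587, -0.061,  0.026])), ('beaker', array([0.584, 0.146, 0.067])), ('flag_left', array([0.496, 0.126, 0.083]))]
```

View pics/w4.png

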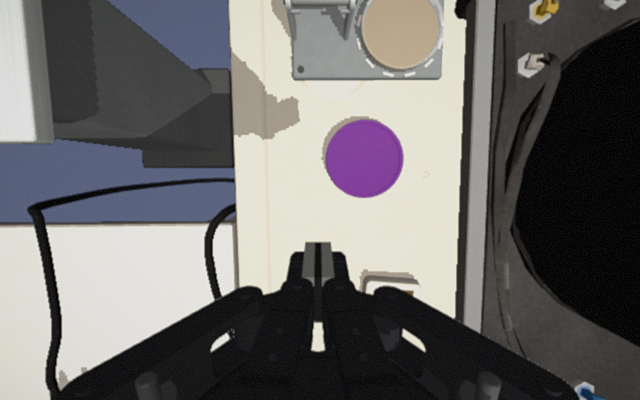

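The view is off to the right: it shows the purple decoy at (365,158) and only the stand's edge. I'll shift left and up to see the flag.

```bash
python3 -m crank '[[0,0,0,20,0,-30,0],[0,0,0,55,0,-50,0],[0,0,0,90,0,-50,0],[0,0,0,125,0,-50,0],[0,0,0,155,0,-50,0],[0,0,0,155,0,-50,0],[0,0,0,155,0,-50,0]]'
python3 - <<'E'
from h import *
from station import imaging,boxes_of
import cv2
s=sensors.sense();im=imaging.read_camera('wrist');c=im['color'];cv2.imwrite('pics/w5.png',c[:,:,::-1])
T=im['T_tool_cam'];K=im['mtx'];z=im['range_z']
v,u=np.mgrid[:400,:640];P=np.stack([(u-K[0,2])/K[0,0]*z,(v-K[1,2])/K[1,1]*z,z],-1)
W=Rt.from_rotvec(s['ee_rot']).apply((P@T[:3,:3].T+T[:3,3]).reshape(-1,3)).reshape(P.shape)+s['position']
h=cv2.cvtColor(c,cv2.COLOR_RGB2HSV)
for n,m in(('green',(abs(h[...,0].astype(int)-65)<20)),('orange',h[...,0]<18)):
    w=W[m&(h[...,1]>130)&(z>0)];w=w[(abs(w[:,0]-.494)<.04)&(w[:,1]>-.12)&(w[:,1]<.2)&(w[:,2]>.05)&(w[:,2]<.12)]
    if len(w)>20:print(n,len(w),w.mean(0).round(3),np.linalg.lstsq(np.c_[w[:,:2],np.ones(len(w))],w[:,2],rcond=None)[0].round(3))
print(s['time'],s['position'])
E
```

```text
time: 9.03
position: [0.4937, -0.0938, 0.289]
ee_rot: [-2.103, -2.118, -0.226]
wrist_force: [-0.9, -0.9, -0.0]
finger_gap: -0.002
finger_force: 0.0
green 796 [ 0.494 -0.008  0.077] [-0.001 -0.001  0.078]
orange 1100 [0.495 0.132 0.083] [ 0.002 -0.164  0.104]
9.0333 [ 0.49369147 -0.0938128   0.28898029]
```

View pics/w5.png

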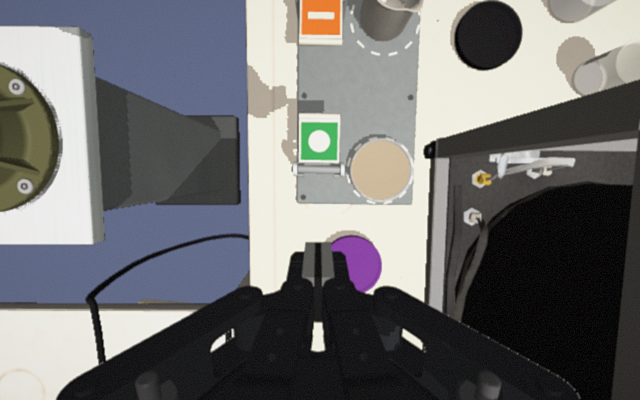

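The right flag at (320,140) shows green and lies level (slope 0.00, 77 mm high). The left flag at (320,18) is still orange and unchanged, and the dish at (380,170) is still in its bay.

```bash
python3 -c "
from station import order;print(order.close_job())"
```

```text
the job is handed in; nothing more can be done
None
```

The right flag, in front of the bay with the culture dish, now lies fully down on the left and shows green; the left flag, stand, dish and beaker were not moved, and the job was handed in about 9 s into the 48 s limit.

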